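# Draw a dropped bracket out from under a wire guard with a hooked rod

## Robot

A 7-joint arm with a two-finger parallel gripper is mounted at the origin on a cart in front of the work surface, level with it; the furniture and walls round the work are solid. World frame = base frame: x ahead of the robot, y to its left, z up, the work surface at z = 0. Lengths are in m, angles in rad, forces in N, time in s.
With the tool pointing down it reaches from about 0.425 to 0.875 m from the base axis. Payload 4.7 kg.
Tool frame: the origin (TCP) lies between the finger pads; the fingertips stand 14 mm ahead of it and the grasp point (between the pads) lies 5 mm behind it; z points along the fingers, y is the line along which they close (so a half turn about z gives the same grasp; the last joint's range is limited). The gripper opens to 87 mm and grips with 3 to 60 N. Pads are 19 mm wide; open, the fingers measure 117 mm over their backs; the gripper's body (75 mm by 190 mm) begins 51 mm behind the grasp point.
Start: joints at [1.323, 0.321, -0.07, 1.45, 0.023, 1.371, -0.057], TCP at [0.168, -0.628, 0.237] pointing down, gripper open.
Joint ranges: [-2.86, 2.86], [-0.3, 2.09], [-1.38, 1.24], [0.06, 2.45], [-1.56, 4.7], [0.09, 2.05], [-2.69, 2.69]. Speed limits (rad/s): [2.57, 2.57, 3.14, 3.14, 3.14, 3.14, 3.14].

## Interface

Orientations are given as a rotation vector (axis times angle).
In Python, from bench import ctrl gives the robot as it stands.
- The arm moves only by the tool step_arm, never from a script. Its argument "commands" is a list of rows, each an object with "travel": the shift along the tool's x, y, z in m, a list of three; "turn": the turn, a rotation vector about the tool's x, y, z in degrees, a list of three. A call has 1 to 5 rows; each row is the pose to reach, as a shift and turn from the pose commanded when the call began, along the tool's axes at that moment; what a row does not reach only later rows make up. A row lasts 1/10 s, in which the tool goes at most 50 mm and 8.59 degrees, less where a joint would pass 70% of its speed; a pose out of reach is approached as far as the arm can. A call with a gripper value outside its range is refused whole. "gripper" is the opening, from 0 (shut) to 1 (fully open), set as the call begins (left out, the last holds). The fingers move at their own pace and stop on an object; "force" is the grip in N (left out, the last holds). Time passes only in rows, so rows that repeat a pose let the fingers close. It gives the time, the measured TCP pose, the force, the opening and the grip force at its end, in the units of the state.
- ctrl.get_state(): the state, without advancing time (a new reading comes with each control period).
- ctrl.get_image(name): name is "scene" or "top" or "wrist"; returns the picture (480x640x3 uint8, red, green, blue); there is no depth.
- ctrl.camera_model(name): a dict with "fx", "fy", "cx", "cy" (pixels), "R" (3x3) and "t" (3): a world point X has camera coordinates R X + t; the wrist camera has in their place "T_tool_cam" (4x4, takes a point from camera to tool coordinates, whose origin is the TCP and whose axes are the flange's). Camera axes: x right, y down, z forward; pixel columns grow to the right and rows downward; lengths in m; the calibration is good to about 2 mm. A picture is of the moment at which its call begins: read the wrist's pose just before it. camera_model takes no time and is no camera call.
- ctrl.close_job(): hands the job in; it is judged then, once.
The state is a dict: "time": time; "joint_positions": joint angles; "qd": joint speeds; "joint_torque": joint torques, N m; "position": TCP position; "tool_rot": TCP orientation; "ft_force": force on the tool from outside, world axes, zero at the start; "torque": the same for the moment, N m; "grip_width": opening from 0.0 (shut) to 1.0 (fully open); "grip_force": force on a finger pad.
Only numpy, scipy, OpenCV 4.12 (cv2) and the standard library are available. Lean on these libraries where they do the work, as an engineer would, in place of code of your own. Each camera call takes 0.05 s, during which the arm holds its last target. There are 200 camera calls.

## Task

An angle bracket has slid under the fixed wire guard, where no gripper may follow: take the hooked rod by its handle, reach in through the open mouth of the guard, drop the hook behind the bracket's upright flange and draw the bracket out onto the open bench until all of it is at least 2 cm clear of the mouth, lying flat on its foot. Then unhook the rod and lay it down flat on the bench, off the bracket and wholly outside the guard. Touch the bracket with nothing but the rod, and leave the solder spool beside the guard where it stands.

Things in the scene. Friction and masses are not known exactly. Their poses are not given: they have to be found in the camera images.
- guard: Fixed cage of steel wire, open only at its front, the mouth. 260 mm wide between side posts (y -126 to 126 mm free), 234 mm deep, roof bars from 58 to 67 mm high with 22 mm gaps. Black terminal strip 41 mm high fixed inside at the rear (x -225 to -191 mm). Screw feet stick out 27 mm sideways. Origin: bench level, middle of the mouth; +x points out of the mouth (cage at x -234 to 0), z up
- bracket: Aluminium angle bracket lying on its foot under the guard, 0.1 to 0.2 kg. Foot 50 (x) by 70 (y) by 4 mm; upright flange 70 mm wide, 4 mm thick, 26 mm high from the bench, along the +x end (x 21 to 25 mm), facing the mouth within 15 degrees. Origin: centre of the foot's underside; z up. Drawn by the inside of its flange it slides on its foot
- hook_rod: Hooked rod, 0.12 kg, lying flat. Wooden handle 100 long (x -50 to 50), 18 wide, 30 mm tall; an 8 mm steel shaft runs along +x, axis 13 mm above the handle's underside, to x = 200 mm and bends square into a level leg, 60 mm towards -y. Origin: under the handle's middle; z up. With the handle 2 mm over the bench the leg clears the bracket's foot; to pass over the flange lift it 24 mm or more
- hook_corner (a point): axis point of the hook's bend, at (200, 0, 13) mm of the rod
- hook_tip (a point): axis point at the end of the hook's leg, at (200, -60, 13) mm of the rod
- foot_corner_a (a point): corner of the bracket's outline at bench level, at (-25, -35) mm of the bracket
- foot_corner_b (a point): corner of the bracket's outline at bench level, at (-25, 35) mm of the bracket
- flange_corner_a (a point): corner of the bracket's outline at bench level, at (25, -35) mm of the bracket
- flange_corner_b (a point): corner of the bracket's outline at bench level, at (25, 35) mm of the bracket
- solder_spool: bystander: spool of solder wire standing on a flange, 56 mm across, 36 mm tall; origin under its centre
Not all that is in view belongs to the job. What is shaped like the bracket but yellow is not meant.

How it is judged:
On the way, in this order (a step that is already met when the one before it is completed fails the run):
1. under the guard, the hook's leg is lowered behind the bracket's flange, over its foot (x of hook_tip in the frame of bracket between -0.035 and 0.022 m and y of hook_tip in the frame of bracket between -0.045 and 0.045 m and z of hook_tip in the frame of bracket below 0.023 m and x of bracket in the frame of guard below -0.06 m), for 0.1 s.
2. the whole bracket has been drawn out of the guard's mouth (x of each of foot_corner_a, foot_corner_b, flange_corner_a, flange_corner_b in the frame of guard above 0.018 m), for 0.1 s.
At the end, for the whole second after the job is handed in: Every corner of the bracket lies at least 18 mm out from the plane of the guard's mouth; the bracket lies flat on its foot on the bench (within 0.1 rad) and the rod lies flat on the bench (within 0.1 rad), both at rest; the rod's hook is outside the guard and not over the bracket's foot (all of step 2 and angle between each of bracket, hook_rod's own z axis and vertical below 0.1 rad and height (world z) of bracket between -0.01 and 0.01 m and linear speed of each of bracket, hook_rod below 0.02 m/s and height (world z) of hook_rod between -0.01 and 0.01 m and (x of hook_tip in the frame of guard above 0.004 m or y of hook_tip in the frame of guard below -0.13 m or y of hook_tip in the frame of guard above 0.13 m) and (x of hook_corner in the frame of guard above 0.004 m or y of hook_corner in the frame of guard below -0.13 m or y of hook_corner in the frame of guard above 0.13 m) and not (x of hook_tip in the frame of bracket between -0.03 and 0.03 m and y of hook_tip in the frame of bracket between -0.04 and 0.04 m) and not (x of hook_corner in the frame of bracket between -0.03 and 0.03 m and y of hook_corner in the frame of bracket between -0.04 and 0.04 m)); the robot touches nothing.
It fails at once if the bracket is touched by the robot itself (contact force between any of the fingers, the arm and bracket above 0.3 N).
It fails at once if the solder spool is shifted by more than 30 mm (distance of solder_spool from where it was at the start of the episode above 0.03 m).
It also fails if it takes over 61 s, if anything falls off the work surface, if the arm or the gripper's body presses on something with over 40 N, if the wrist force passes 120 N, or if a joint passes its speed limit or range.

## Working session

There is one attempt and no reset: what is moved stays moved. The work goes in short steps, Python scripts to look and compute and a tool call to move; the robot and the scene stay as the last step left them, time stands still between calls to the robot, and variables do not carry over. Pictures are saved under pics/ and viewed, at most 11 in all, crops included, and the job is handed in when it is done.

Besides the shell and the picture viewer there is one more tool, called as a command line: name --argument value ..., lists and objects as JSON in quotes. step_arm: Moves the arm, as the interface text tells. Its arguments: {"type":"object","properties":{"commands":{"type":"array"},"gripper":{"type":"number"},"force":{"type":"number"}},"required":["commands"]}

```bash
mkdir -p pics; ls; python3 - <<'E'
from bench import ctrl
import cv2,json
s=ctrl.get_state();print(s)
for n in("scene","top"):
    cv2.imwrite(f"pics/{n}0.png",ctrl.get_image(n)[:,:,::-1]); m=ctrl.camera_model(n);print(n,m)
print(ctrl.camera_model("wrist"))
E
```

```text
pics
{'time': 0.0, 'joint_positions': array([ 1.32309111,  0.32181443, -0.07006208,  1.45167705,  0.02261095,
        1.37081835, -0.05690097]), 'qd': array([-0.00061074,  0.00138287, -0.00156498, -0.00111646,  0.00105276,
       -0.00054728,  0.00014856]), 'joint_torque': array([ 3.57674198e-04, -4.91292858e+01, -4.04048776e-01, -3.12536180e+01,
       -6.42142701e-02,  4.37211629e-02,  1.94498421e-04]), 'position': array([ 0.16803253, -0.62735052,  0.23546587]), 'tool_rot': array([-3.11283352e+00, -4.09837902e-01,  5.78281243e-04]), 'ft_force': array([-0.23358062, -0.86411331, -0.54865969]), 'torque': array([ 0.06596763, -0.02839069,  0.03625276]), 'grip_force': 0.0, 'grip_width': 0.9989410834373776}
scene {'fx': 437.25468047704356, 'fy': 437.25468047704356, 'cx': 316.67172459810547, 'cy': 241.15707774712038, 'R': array([[-0.84520627, -0.5344084 ,  0.00583304],
       [-0.39297376,  0.61404585, -0.68448471],
       [ 0.36221262, -0.580823  , -0.72900388]]), 't': array([0.42727487, 0.26593289, 0.80733959])}
top {'fx': 443.7463736375709, 'fy': 443.7463736375709, 'cx': 312.97772135508455, 'cy': 242.21405584453387, 'R': array([[ 0.02210902, -0.99975374, -0.00190923],
       [-0.99036963, -0.02164035, -0.13674682],
       [ 0.13667183,  0.00491418, -0.99060419]]), 't': array([-0.06852649,  0.52183507,  1.02094734])}
{'fx': 360.2577427384522, 'fy': 360.2577427384522, 'cx': 318.53011112858456, 'cy': 232.43782648782053, 'T_tool_cam': array([[-1.85675894e-04, -9.60285141e-01, -2.79020452e-01,
         7.66401058e-02],
       [ 9.99999905e-01, -2.88560166e-04,  3.27661155e-04,
         1.37686767e-04],
       [-3.95162327e-04, -2.79020365e-01,  9.60285103e-01,
        -1.47372132e-01],
       [ 0.00000000e+00,  0.00000000e+00,  0.00000000e+00,
         1.00000000e+00]])}
```

View pics/scene0.png

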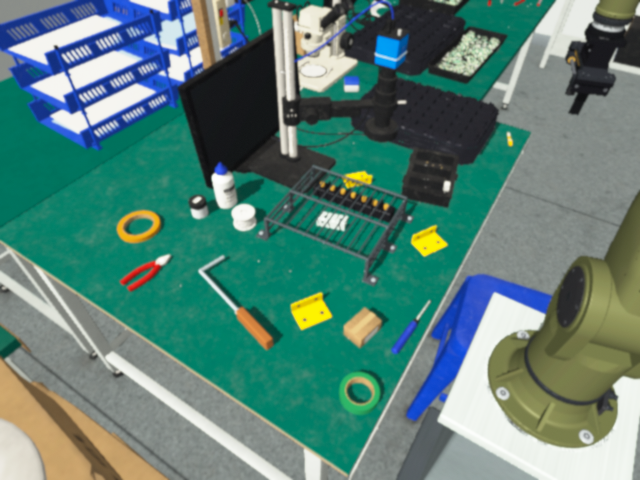

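View pics/top0.png

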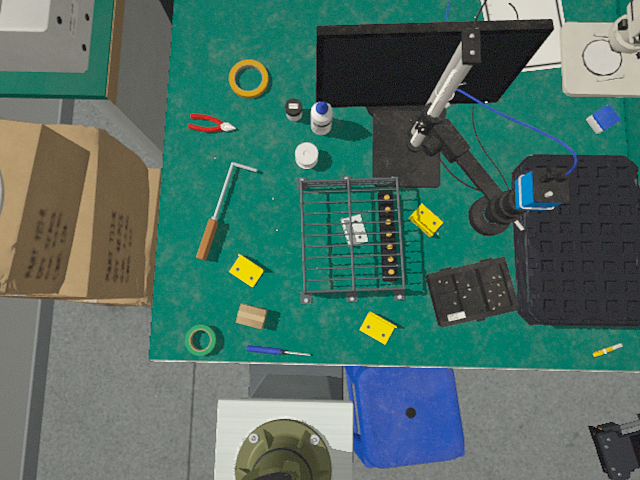

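The top view shows the guard spanning px (302–400, 180–300). Its mouth faces left (world +y) and the dark terminal strip is at the right. The aluminium bracket is at about (355, 230). The rod runs from its handle at (207, 240) to its corner at (233, 165) and tip at (256, 171). The spool is at (306, 156). I'll enlarge both views to get precise pixels.

```bash
python3 - <<'E'
import cv2
a=cv2.imread("pics/top0.png")[145:305,190:410];cv2.imwrite("pics/topc.png",cv2.resize(a,None,fx=3.5,fy=3.5,interpolation=cv2.INTER_CUBIC))
a=cv2.imread("pics/scene0.png")[160:355,190:415];cv2.imwrite("pics/scec.png",cv2.resize(a,None,fx=3,fy=3,interpolation=cv2.INTER_CUBIC))
E
```

```text
(no output)
```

View pics/topc.png

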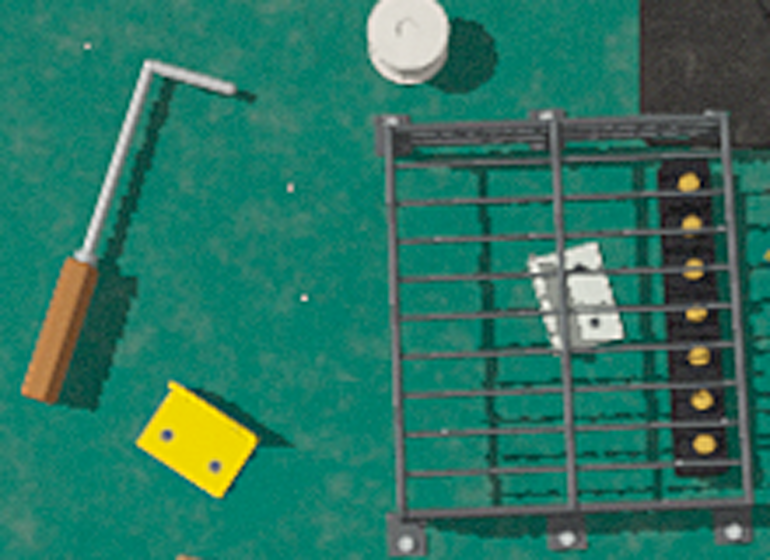

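View pics/scec.png

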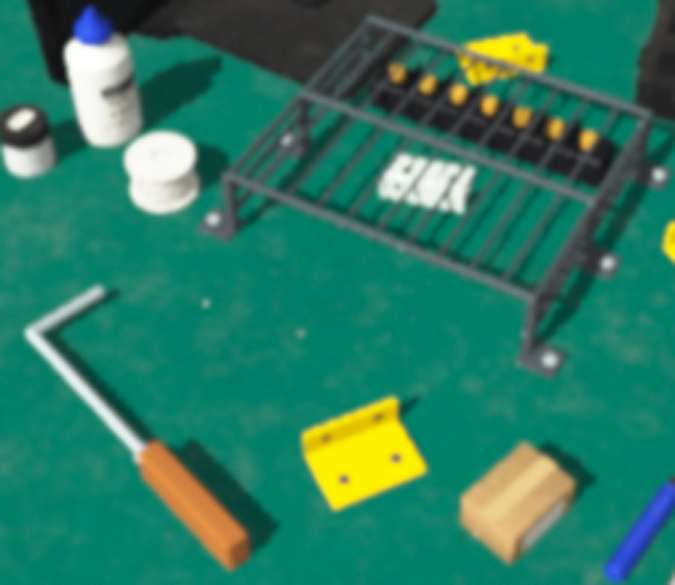

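```bash
cat > h.py <<'E'
import numpy as np, cv2
from bench import ctrl
from scipy.spatial.transform import Rotation as Ro
def P(n):
    m=ctrl.camera_model(n);K=np.array([[m['fx'],0,m['cx']],[0,m['fy'],m['cy']],[0,0,1]]);return K@np.c_[m['R'],m['t']]
def plane(M,uv,z):
    u,v=uv;A=np.array([M[0]-u*M[2],M[1]-v*M[2]]);return np.linalg.solve(A[:,:2],-(A[:,2]*z+A[:,3]))
def tri(MA,a,MB,b):
    X=cv2.triangulatePoints(MA,MB,np.array(a,float).reshape(2,1),np.array(b,float).reshape(2,1)).ravel();return X[:3]/X[3]
def wristP(s):
    m=ctrl.camera_model("wrist");T=np.eye(4);T[:3,:3]=Ro.from_rotvec(s['tool_rot']).as_matrix();T[:3,3]=s['position']
    C=np.linalg.inv(T@m['T_tool_cam']);K=np.array([[m['fx'],0,m['cx']],[0,m['fy'],m['cy']],[0,0,1]]);return K@C[:3]
tc=lambda x,y:(190+(x+.5)/3.5-.5,145+(y+.5)/3.5-.5)
sc=lambda x,y:(190+(x+.5)/3-.5,160+(y+.5)/3-.5)
E
python3 - <<'E'
from h import *
np.set_printoptions(precision=4,suppress=True)
A,B=P("top"),P("scene")
for k,a,b in[("corner",(149,66),(33,332)),("tip",(233,89),(100,292)),("junc",(87,258),(143,452)),("gL",(391,122),(231,178)),("gR",(402,513),(533,297)),("spool",(405,30),(160,148)),("gLrear",(724,117),(370,20)),("gRrear",(748,506),(645,115))]:
    print(k,tri(A,tc(*a),B,sc(*b)))
for k,a,z in[("corner",(149,66),.013),("tip",(233,89),.013),("junc",(87,258),.013),("hend",(34,396),.03),("footfarA",(597,243),.004),("footfarB",(622,337),.004),("flangeA",(530,258),0),("flangeB",(565,352),0),("screw",(594,323),.004),("yfar",(0,0),0)]:
    print(k,plane(A,tc(*a),z))
for uv in [(418,140),(490,215),(540,190),(460,300),(440,100)]: print(uv,plane(A,uv,0),plane(A,uv,.2))
m=ctrl.camera_model("top");print(-m['R'].T@m['t'])
for p in [(0.5,-.1,0)]:pass
E
```

```text
corner [0.7184 0.1479 0.0147]
tip [0.7048 0.0885 0.0104]
junc [0.5805 0.1859 0.0139]
gL [ 0.6664 -0.0279  0.0581]
gR [ 0.4052 -0.0407  0.0652]
spool [ 0.7385 -0.0339  0.048 ]
gLrear [ 0.6768 -0.2515  0.0627]
gRrear [ 0.4175 -0.2652  0.0641]
corner [0.7202 0.1489]
tip [0.7045 0.0884]
junc [0.5801 0.1858]
hend [0.4806 0.213 ]
footfarA [ 0.6004 -0.1722]
footfarB [ 0.5337 -0.1902]
flangeA [ 0.5894 -0.1252]
flangeB [ 0.5228 -0.1507]
screw [ 0.5432 -0.1705]
yfar [0.7716 0.262 ]
(418, 140) [ 0.7963 -0.318 ] [ 0.7191 -0.2708]
(490, 215) [ 0.6059 -0.4946] [ 0.564  -0.4147]
(540, 190) [ 0.6723 -0.6216] [ 0.6181 -0.5182]
(460, 300) [ 0.3949 -0.4154] [ 0.3919 -0.3501]
(440, 100) [ 0.9049 -0.3757] [ 0.8077 -0.3178]
[ 0.3788 -0.0622  1.0826]
```

The pixels give these world positions:
- **Rod:** lies at yaw −15°, with its corner at (0.719, 0.148). The handle grip point is about (0.517, 0.203).
- **Guard:** mouth plane at y ≈ −0.033.
- **Bracket:** centre (0.560, −0.157), turned about 15°.

I'll move over the handle along an arc. First I need a helper that expresses each target in tool axes.

```bash
cat >> h.py <<'E'
def rel(p0,R0,p,yaw):
    c,s=np.cos(np.radians(yaw)),np.sin(np.radians(yaw));R=np.array([[c,s,0],[s,-c,0],[0,0,-1]])
    return np.round(R0.T@(np.array(p)-p0),4),np.round(np.degrees(Ro.from_matrix(R0.T@R).as_rotvec()),2),R
def go(*W):
    s=ctrl.get_state();p0=s['position'];R0=Ro.from_rotvec(s['tool_rot']).as_matrix()
    for p,y in W:
        t,r,R=rel(p0,R0,p,y);print(list(t),list(r));p0,R0=np.array(p),R
E
python3 -c "
from h import *
go(((.32,-.41,.28),50),((.426,-.199,.28),90),((.47,.03,.28),130),((.5165,.203,.25),165))"
```

```text
[np.float64(0.203), np.float64(-0.1707), np.float64(-0.0442)] [np.float64(-0.1), np.float64(-0.02), np.float64(-35.0)]
[np.float64(0.2298), np.float64(-0.0544), np.float64(0.0)] [np.float64(0.0), np.float64(0.0), np.float64(-40.0)]
[np.float64(0.229), np.float64(0.044), np.float64(0.0)] [np.float64(0.0), np.float64(0.0), np.float64(-40.0)]
[np.float64(0.1026), np.float64(0.1468), np.float64(0.03)] [np.float64(0.0), np.float64(0.0), np.float64(-35.0)]
```

step_arm --commands '[{"travel": [0.04, -0.034, -0.03], "turn": [0, 0, -7]}, {"travel": [0.08, -0.068, -0.044], "turn": [0, 0, -14]}, {"travel": [0.12, -0.1, -0.044], "turn": [0, 0, -21]}, {"travel": [0.16, -0.135, -0.044], "turn": [0, 0, -28]}, {"travel": [0.2, -0.165, -0.044], "turn": [0, 0, -35]}]'

```text
time: 0.6
position: [0.3083, -0.4294, 0.2805]
tool_rot: [2.844, 1.334, -0.001]
ft_force: [0.9, -0.2, -0.4]
grip_width: 1.002
grip_force: 0.0
```

step_arm --commands '[{"travel": [0.046, -0.011, 0], "turn": [0, 0, -8]}, {"travel": [0.092, -0.022, 0], "turn": [0, 0, -16]}, {"travel": [0.138, -0.033, 0], "turn": [0, 0, -24]}, {"travel": [0.184, -0.044, 0], "turn": [0, 0, -32]}, {"travel": [0.23, -0.055, 0], "turn": [0, 0, -40]}]'

```text
time: 1.1
position: [0.4136, -0.2179, 0.2802]
tool_rot: [2.215, 2.228, -0.001]
ft_force: [0.4, -0.6, 0.2]
grip_width: 0.995
grip_force: 0.0
```

step_arm --commands '[{"travel": [0.046, 0.009, 0], "turn": [0, 0, -8]}, {"travel": [0.092, 0.018, 0], "turn": [0, 0, -16]}, {"travel": [0.138, 0.027, 0], "turn": [0, 0, -24]}, {"travel": [0.184, 0.036, 0], "turn": [0, 0, -32]}, {"travel": [0.23, 0.045, 0], "turn": [0, 0, -40]}]'

```text
time: 1.6
position: [0.4581, 0.0121, 0.2803]
tool_rot: [1.32, 2.851, -0.001]
ft_force: [-0.4, -0.4, -0.4]
grip_width: 1.001
grip_force: 0.0
```

step_arm --commands '[{"travel": [0.025, 0.037, 0.01], "turn": [0, 0, -8]}, {"travel": [0.05, 0.074, 0.02], "turn": [0, 0, -16]}, {"travel": [0.077, 0.11, 0.03], "turn": [0, 0, -25]}, {"travel": [0.103, 0.147, 0.03], "turn": [0, 0, -33]}, {"travel": [0.103, 0.147, 0.03], "turn": [0, 0, -35]}]'

```text
time: 2.1
position: [0.5035, 0.191, 0.2497]
tool_rot: [-0.388, -3.115, -0.009]
ft_force: [-0.4, -0.6, -0.0]
grip_width: 1.002
grip_force: 0.0
```

```bash
python3 - <<'E'
from h import *
import json
ctrl.get_image("wrist");ctrl.get_image("wrist")
s=ctrl.get_state();im=ctrl.get_image("wrist")[:,:,::-1];cv2.imwrite("pics/w1.png",im)
M=wristP(s);print(s['position'],s['tool_rot'],s['time'])
for k,X in dict(hm=(.526,.2005,.03),grip=(.5165,.203,.03),junc=(.5803,.1859,.013),corner=(.7193,.1483,.013)).items():
    u=M@np.r_[X,1];print(k,u[:2]/u[2])
np.save("M1.npy",M)
E
```

```text
[0.5041357 0.1851133 0.2496924] [-4.04631584e-01 -3.11338281e+00 -8.76447288e-04] 2.2
hm [338.12975174 220.81737946]
grip [338.25933162 211.69149551]
junc [336.40627538 264.96181968]
corner [334.18523956 372.64804653]
```

View pics/w1.png

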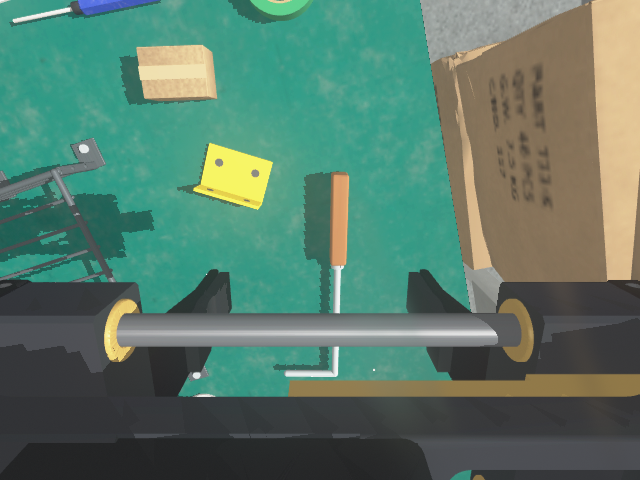

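The wrist view confirms the rod estimate to about 1.5 mm. The handle's top face spans (332–349, 173–265), and the corner is at (335, 374). I'll compute the descent and check the handle height.

```bash
python3 -c "
from h import *
M=np.load('M1.npy');A=P('top')
print(tri(A,tc(34,396),M,(340.5,173)),tri(A,tc(87,258),M,(338,267)))
go(((.517,.2045,.1),165),((.517,.2045,.018),165))"
```

```text
[0.48068979 0.21534882 0.02036995] [0.580741   0.18609899 0.01506656]
[np.float64(-0.0069), np.float64(0.0236), np.float64(0.1498)] [np.float64(-0.04), np.float64(-0.07), np.float64(-0.02)]
[np.float64(0.0), np.float64(0.0), np.float64(0.082)] [np.float64(0.0), np.float64(0.0), np.float64(0.0)]
```

step_arm --commands '[{"travel": [-0.007, 0.024, 0.04], "turn": [0, 0, 0]}, {"travel": [-0.007, 0.024, 0.085], "turn": [0, 0, 0]}, {"travel": [-0.007, 0.024, 0.13], "turn": [0, 0, 0]}, {"travel": [-0.007, 0.024, 0.17], "turn": [0, 0, 0]}, {"travel": [-0.007, 0.024, 0.2], "turn": [0, 0, 0]}]'

```text
time: 2.75
position: [0.5169, 0.2021, 0.0478]
tool_rot: [-0.416, -3.112, 0.004]
ft_force: [0.9, 0.4, 0.3]
grip_width: 0.999
grip_force: 0.0
```

step_arm --commands '[{"travel": [0, 0, 0.016], "turn": [0, 0, 0]}, {"travel": [0, 0, 0.032], "turn": [0, 0, 0]}, {"travel": [0, 0, 0.032], "turn": [0, 0, 0]}, {"travel": [0, 0, 0.032], "turn": [0, 0, 0]}]'

```text
time: 3.15
position: [0.5186, 0.2051, 0.0194]
tool_rot: [0.411, 3.113, 0.001]
ft_force: [-0.3, 0.6, 0.1]
grip_width: 0.999
grip_force: 0.0
```

Now I'll close on the handle with a firm grip.

step_arm --commands '[{"travel": [0, 0, 0], "turn": [0, 0, 0]}, {"travel": [0, 0, 0], "turn": [0, 0, 0]}, {"travel": [0, 0, 0], "turn": [0, 0, 0]}, {"travel": [0, 0, 0], "turn": [0, 0, 0]}, {"travel": [0, 0, 0], "turn": [0, 0, 0]}]' --gripper 0 --force 55

```text
time: 3.65
position: [0.5178, 0.205, 0.0186]
tool_rot: [0.41, 3.114, -0.0]
ft_force: [-0.7, 0.6, -0.4]
grip_width: 0.635
grip_force: 0.0
```

step_arm --commands '[{"travel": [0, 0, 0], "turn": [0, 0, 0]}, {"travel": [0, 0, 0], "turn": [0, 0, 0]}, {"travel": [0, 0, -0.02], "turn": [0, 0, 0]}, {"travel": [0, 0, -0.05], "turn": [0, 0, 0]}, {"travel": [0, 0, -0.08], "turn": [0, 0, 0]}]'

```text
time: 4.15
position: [0.5172, 0.205, 0.0989]
tool_rot: [-0.409, -3.113, 0.0]
ft_force: [1.1, 1.0, -0.0]
grip_width: 0.172
grip_force: 0.0
```

The fingers are slow and I lifted before they had closed. I'll reopen, descend and close again.

step_arm --commands '[{"travel": [0, 0, 0], "turn": [0, 0, 0]}, {"travel": [0, 0, 0], "turn": [0, 0, 0]}, {"travel": [0, 0, 0], "turn": [0, 0, 0]}, {"travel": [0, 0, 0], "turn": [0, 0, 0]}, {"travel": [0, 0, 0], "turn": [0, 0, 0]}]' --gripper 0.75

```text
time: 4.65
position: [0.5171, 0.2047, 0.0975]
tool_rot: [-0.41, -3.113, 0.001]
ft_force: [0.6, -0.5, -0.0]
grip_width: 0.536
grip_force: 0.0
```

```bash
python3 - <<'E'
from h import *
s=ctrl.get_state();a=ctrl.get_image("wrist")[:,:,::-1];b=ctrl.get_image("top")[:,:,::-1][145:305,190:350]
b=cv2.resize(b,(480,480),interpolation=cv2.INTER_CUBIC)
cv2.imwrite("pics/w2.png",cv2.resize(np.hstack([a,b]),None,fx=.7,fy=.7));np.save("M2.npy",wristP(s))
M=wristP(s)
for X in [(.526,.2005,.03),(.478,.2132,.03),(.5803,.1859,.013)]:
    u=M@np.r_[X,1];print(u[:2]/u[2]*.7)
print(s['grip_width'],s['time'])
E
```

```text
[221.25604633 187.68479137]
[220.96126101 133.74758228]
[221.43770479 232.00702001]
0.5358126540661786 4.65
```

View pics/w2.png

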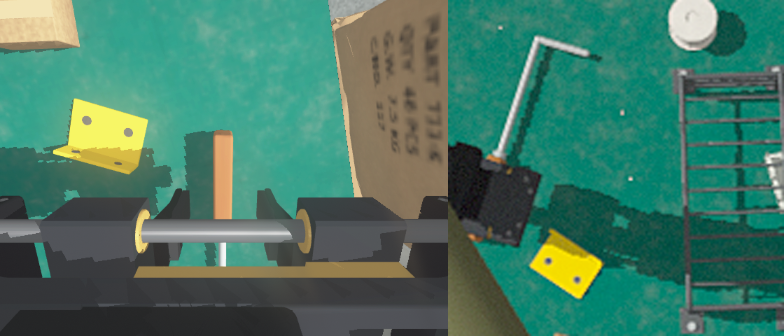

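The handle is undisturbed: its centre is at column 222 (0.7× picture) and I expected 221. I'll go back down and close fully before lifting.

step_arm --commands '[{"travel": [0, 0, 0.04], "turn": [0, 0, 0]}, {"travel": [0, 0, 0.07], "turn": [0, 0, 0]}, {"travel": [0, 0, 0.08], "turn": [0, 0, 0]}, {"travel": [0, 0, 0.08], "turn": [0, 0, 0]}]' --gripper 0.6

```text
time: 5.15
position: [0.5167, 0.2048, 0.0172]
tool_rot: [-0.409, -3.112, 0.001]
ft_force: [-0.4, 0.4, -0.1]
grip_width: 0.606
grip_force: 0.0
```

step_arm --commands '[{"travel": [0, 0, 0], "turn": [0, 0, 0]}, {"travel": [0, 0, 0], "turn": [0, 0, 0]}, {"travel": [0, 0, 0], "turn": [0, 0, 0]}, {"travel": [0, 0, 0], "turn": [0, 0, 0]}, {"travel": [0, 0, 0], "turn": [0, 0, 0]}]' --gripper 0 --force 55

```text
time: 5.65
position: [0.518, 0.205, 0.0189]
tool_rot: [0.41, 3.114, 0.0]
ft_force: [0.2, 0.2, -1.1]
grip_width: 0.233
grip_force: 0.0
```

step_arm --commands '[{"travel": [0, 0, 0], "turn": [0, 0, 0]}, {"travel": [0, 0, 0], "turn": [0, 0, 0]}, {"travel": [0, 0, 0], "turn": [0, 0, 0]}]'

```text
time: 5.95
position: [0.5179, 0.2048, 0.0188]
tool_rot: [0.41, 3.114, -0.001]
ft_force: [-1.3, -1.3, 5.4]
grip_width: 0.204
grip_force: 55.0
```

The handle is gripped at 55 N. Next I'll lift, turn to yaw 90° and move in front of the mouth.

```bash
python3 -c "
from h import *
go(((.5179,.2048,.065),165),((.565,.235,.065),127),((.6076,.25,.055),90))"
```

```text
[np.float64(0.0), np.float64(-0.0), np.float64(-0.0462)] [np.float64(-0.03), np.float64(0.03), np.float64(-0.01)]
[np.float64(-0.0377), np.float64(0.0414), np.float64(0.0)] [np.float64(0.0), np.float64(0.0), np.float64(38.0)]
[np.float64(-0.0137), np.float64(0.043), np.float64(0.01)] [np.float64(0.0), np.float64(0.0), np.float64(37.0)]
```

step_arm --commands '[{"travel": [0, 0, -0.015], "turn": [0, 0, 0]}, {"travel": [0, 0, -0.03], "turn": [0, 0, 0]}, {"travel": [0, 0, -0.046], "turn": [0, 0, 0]}]'

```text
time: 6.25
position: [0.5177, 0.2053, 0.0658]
tool_rot: [0.409, 3.115, 0.001]
ft_force: [-0.5, -0.8, -0.4]
grip_width: 0.206
grip_force: 55.0
```

step_arm --commands '[{"travel": [-0.007, 0.008, 0], "turn": [0, 0, 7]}, {"travel": [-0.015, 0.016, 0], "turn": [0, 0, 15]}, {"travel": [-0.022, 0.025, 0], "turn": [0, 0, 22]}, {"travel": [-0.03, 0.033, 0], "turn": [0, 0, 30]}, {"travel": [-0.038, 0.041, 0], "turn": [0, 0, 38]}]'

```text
time: 6.75
position: [0.5658, 0.2353, 0.0659]
tool_rot: [1.409, 2.807, 0.002]
ft_force: [-1.1, -0.5, -0.9]
grip_width: 0.205
grip_force: 55.0
```

step_arm --commands '[{"travel": [-0.003, 0.01, 0], "turn": [0, 0, 8]}, {"travel": [-0.006, 0.02, 0], "turn": [0, 0, 16]}, {"travel": [-0.01, 0.03, 0], "turn": [0, 0, 24]}, {"travel": [-0.014, 0.043, 0.01], "turn": [0, 0, 32]}, {"travel": [-0.014, 0.043, 0.01], "turn": [0, 0, 37]}]'

```text
time: 7.25
position: [0.609, 0.2499, 0.0548]
tool_rot: [-2.227, -2.216, -0.002]
ft_force: [-0.6, -0.8, -1.2]
grip_width: 0.204
grip_force: 55.0
```

```bash
python3 - <<'E'
from h import *
ctrl.get_image("top");ctrl.get_image("top");s=ctrl.get_state();print(s['position'],s['tool_rot'],s['grip_width'],s['time'])
a=ctrl.get_image("top")[:,:,::-1];b=ctrl.get_image("scene")[:,:,::-1]
cv2.imwrite("pics/t3f.png",a);cv2.imwrite("pics/s3f.png",b)
a=cv2.resize(a[145:305,190:410],None,fx=1.8,fy=1.8,interpolation=cv2.INTER_CUBIC)
b=cv2.resize(b[160:340,190:415],(396,288),interpolation=cv2.INTER_CUBIC)
cv2.imwrite("pics/c3.png",np.hstack([a,b]))
p=s['position']
R=Ro.from_rotvec(s['tool_rot']).as_matrix()
for n,X in dict(corner=(-.209,0,.0188-.013),tip=(-.209,-.06,.0188-.013)).items():
    X=p+R@np.array(X);print(n,X)
    for c,f in(("top",lambda u:((u[0]-190)*1.8,(u[1]-145)*1.8)),("scene",lambda u:(396+(u[0]-190)*1.76,(u[1]-160)*1.6))):
        u=P(c)@np.r_[X,1];print(c,u[:2]/u[2],f(u[:2]/u[2]))
go(((.6076,.2537,.0188+.027),90))
E
```

```text
[0.6080958  0.24995611 0.05539299] [-2.22129609e+00 -2.22138271e+00 -1.36172431e-03] 0.20193754033167036 7.35
corner [0.60810695 0.04096031 0.04944359]
top [272.5564665  205.18339309] (np.float64(148.6016397051063), np.float64(108.33010755576818))
scene [267.73895178 249.41220924] (np.float64(532.8205551345383), np.float64(143.0595347764631))
tip [0.54810696 0.04095799 0.04941292]
top [271.67993288 230.07829342] (np.float64(147.02387918931518), np.float64(153.14092815873735))
scene [290.05510401 260.50827995] (np.float64(572.0969830538041), np.float64(160.81324791387934))
[np.float64(0.0038), np.float64(-0.0003), np.float64(0.0096)] [np.float64(0.04), np.float64(-0.03), np.float64(0.14)]
```

View pics/c3.png

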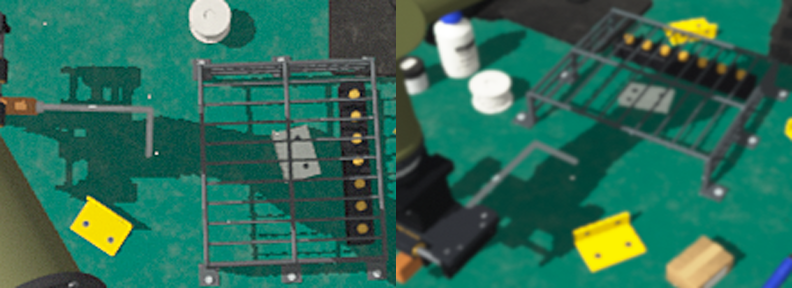

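The hook is where I predicted, within about 2 mm: in the top crop the corner is at (150, 107) and the tip at (150, 156). It is level and lined up with the mouth. I'll go in about 30 mm above the bench, which puts the leg over the flange and under the roof.

step_arm --commands '[{"travel": [0, 0, 0.0065], "turn": [0, 0, 0]}, {"travel": [-0.03, 0, 0.0065], "turn": [0, 0, 0]}, {"travel": [-0.06, 0, 0.0065], "turn": [0, 0, 0]}, {"travel": [-0.08, 0, 0.0065], "turn": [0, 0, 0]}, {"travel": [-0.1, 0, 0.0065], "turn": [0, 0, 0]}]'

```text
time: 7.95
position: [0.6076, 0.1479, 0.0478]
tool_rot: [2.221, 2.222, -0.001]
ft_force: [0.1, 0.1, -0.3]
grip_width: 0.202
grip_force: 55.0
```

step_arm --commands '[{"travel": [-0.025, 0, 0], "turn": [0, 0, 0]}, {"travel": [-0.05, 0, 0], "turn": [0, 0, 0]}, {"travel": [-0.075, 0, 0], "turn": [0, 0, 0]}, {"travel": [-0.095, 0, 0], "turn": [0, 0, 0]}, {"travel": [-0.095, 0, 0], "turn": [0, 0, 0]}]'

```text
time: 8.45
position: [0.6078, 0.0495, 0.0476]
tool_rot: [2.225, 2.215, -0.004]
ft_force: [0.5, -0.5, -1.7]
grip_width: 0.201
grip_force: 55.0
```

```bash
python3 - <<'E'
from h import *
ctrl.get_image("top");s=ctrl.get_state();print(s['position'],s['tool_rot'],s['time'])
a=ctrl.get_image("top")[:,:,::-1];b=ctrl.get_image("scene")[:,:,::-1]
a=cv2.resize(a[165:275,290:410],(436,400),interpolation=cv2.INTER_CUBIC)
b=cv2.resize(b[190:280,270:350],(356,400),interpolation=cv2.INTER_CUBIC)
cv2.imwrite("pics/c4.png",np.hstack([a,b]))
p=s['position'];R=Ro.from_rotvec(s['tool_rot']).as_matrix()
for n,X in dict(corner=(-.209,0,.0058),tip=(-.209,-.06,.0058)).items():
    X=p+R@np.array(X);print(n,X);u=P("top")@np.r_[X,1];u=u[:2]/u[2];print((u[0]-290)*3.63,(u[1]-165)*3.63)
for n,X in dict(A=(.6004,-.1722,.004),B=(.5337,-.1902,.004)).items():
    u=P("top")@np.r_[X,1];u=u[:2]/u[2];print(n,(u[0]-290)*3.63,(u[1]-165)*3.63)
E
```

```text
[0.60775793 0.05234233 0.04779224] [ 2.22412795e+00  2.21820148e+00 -9.98420644e-04] 8.5
corner [ 0.60719927 -0.15666107  0.04214364]
237.35400589318704 156.0121096671252
tip [ 0.54719949 -0.15650098  0.04215407]
236.28035938939055 245.91723447113543
A 254.87096569181173 178.1950241054621
B 280.75734738165966 275.618487724256
```

View pics/c4.png

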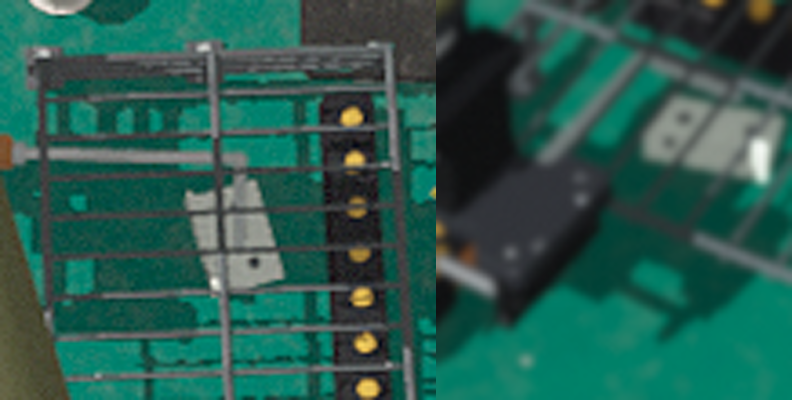

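The hook's corner is at (241, 157) and its tip at (241, 248), over the foot and past its midline. I'll lower it behind the flange.

step_arm --commands '[{"travel": [0, 0, 0.01], "turn": [0, 0, 0]}, {"travel": [0, 0, 0.02], "turn": [0, 0, 0]}, {"travel": [0, 0, 0.026], "turn": [0, 0, 0]}, {"travel": [0, 0, 0.026], "turn": [0, 0, 0]}, {"travel": [0, 0, 0.026], "turn": [0, 0, 0]}]'

```text
time: 9.1
position: [0.6076, 0.0548, 0.0215]
tool_rot: [-2.22, -2.222, 0.001]
ft_force: [-0.3, -0.3, -1.5]
grip_width: 0.201
grip_force: 55.0
```

step_arm --commands '[{"travel": [0.006, 0, 0], "turn": [0, 0, 0]}, {"travel": [0.012, 0, 0], "turn": [0, 0, 0]}, {"travel": [0.018, 0, 0], "turn": [0, 0, 0]}, {"travel": [0.024, 0, 0], "turn": [0, 0, 0]}, {"travel": [0.03, 0, 0], "turn": [0, 0, 0]}]'

```text
time: 9.6
position: [0.6079, 0.0849, 0.0221]
tool_rot: [2.221, 2.222, -0.0]
ft_force: [0.2, -1.2, -0.8]
grip_width: 0.203
grip_force: 55.0
```

step_arm --commands '[{"travel": [0.008, 0, 0], "turn": [0, 0, 0]}, {"travel": [0.016, 0, 0], "turn": [0, 0, 0]}, {"travel": [0.024, 0, 0], "turn": [0, 0, 0]}, {"travel": [0.032, 0, 0], "turn": [0, 0, 0]}, {"travel": [0.04, 0, 0], "turn": [0, 0, 0]}]'

```text
time: 10.1
position: [0.6078, 0.1251, 0.0219]
tool_rot: [2.221, 2.222, -0.0]
ft_force: [0.2, -1.5, -0.7]
grip_width: 0.204
grip_force: 55.0
```

```bash
python3 - <<'E'
from h import *
s=ctrl.get_state();print(s['position'],s['tool_rot'],s['time'],s['ft_force'])
a=ctrl.get_image("top")[:,:,::-1];b=ctrl.get_image("scene")[:,:,::-1]
a=cv2.resize(a[165:275,260:380],(436,400),interpolation=cv2.INTER_CUBIC)
b=cv2.resize(b[190:280,270:350],(356,400),interpolation=cv2.INTER_CUBIC)
cv2.imwrite("pics/c5.png",np.hstack([a,b]))
E
```

```text
[0.60778998 0.12514063 0.02194546] [ 2.22119266e+00  2.22157977e+00 -1.87770686e-04] 10.1 [ 0.24684444 -1.5486043  -0.74765476]
```

View pics/c5.png

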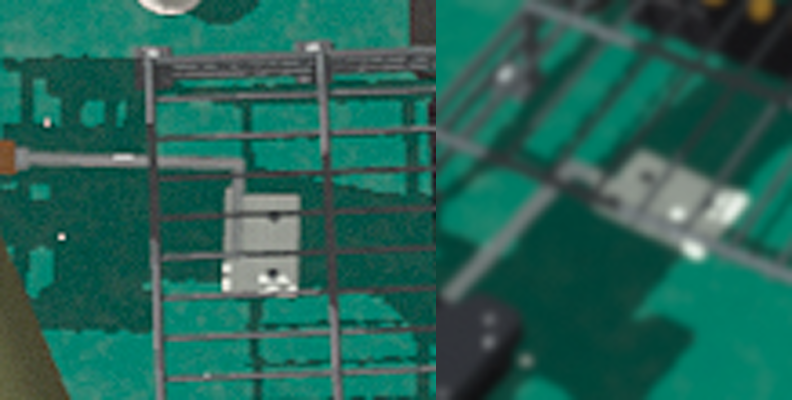

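The bracket has squared up against the leg and is following; its foot spans (223–300, 195–295). I'll pull the rest of the way.

step_arm --commands '[{"travel": [0.01, 0, 0], "turn": [0, 0, 0]}, {"travel": [0.02, 0, 0], "turn": [0, 0, 0]}, {"travel": [0.03, 0, 0], "turn": [0, 0, 0]}, {"travel": [0.04, 0, 0], "turn": [0, 0, 0]}, {"travel": [0.05, 0, 0], "turn": [0, 0, 0]}]'

```text
time: 10.7
position: [0.6077, 0.1756, 0.0219]
tool_rot: [-2.221, -2.222, 0.0]
ft_force: [0.7, -0.4, -1.3]
grip_width: 0.204
grip_force: 55.0
```

step_arm --commands '[{"travel": [0.01, 0, 0], "turn": [0, 0, 0]}, {"travel": [0.02, 0, 0], "turn": [0, 0, 0]}, {"travel": [0.03, 0, 0], "turn": [0, 0, 0]}, {"travel": [0.04, 0, 0], "turn": [0, 0, 0]}, {"travel": [0.05, 0, 0], "turn": [0, 0, 0]}]'

```text
time: 11.2
position: [0.6078, 0.2253, 0.0219]
tool_rot: [-2.221, -2.221, 0.0]
ft_force: [-0.5, -0.8, -1.2]
grip_width: 0.204
grip_force: 55.0
```

step_arm --commands '[{"travel": [0.01, 0, 0], "turn": [0, 0, 0]}, {"travel": [0.02, 0, 0], "turn": [0, 0, 0]}, {"travel": [0.03, 0, 0], "turn": [0, 0, 0]}, {"travel": [0.04, 0, 0], "turn": [0, 0, 0]}, {"travel": [0.047, 0, 0], "turn": [0, 0, 0]}]'

```text
time: 11.7
position: [0.6076, 0.2728, 0.0219]
tool_rot: [-2.22, -2.222, -0.0]
ft_force: [-0.2, -0.6, -0.2]
grip_width: 0.206
grip_force: 55.0
```

```bash
python3 - <<'E'
from h import *
ctrl.get_image("top");s=ctrl.get_state();print(s['position'],s['tool_rot'],s['time'],s['ft_force'])
a=ctrl.get_image("top")[:,:,::-1];cv2.imwrite("pics/t6f.png",a)
cv2.imwrite("pics/c6.png",cv2.resize(a[145:285,200:360],None,fx=4,fy=4,interpolation=cv2.INTER_CUBIC))
E
```

```text
[0.60730549 0.27421771 0.02206383] [-2.21848417e+00 -2.22278851e+00 -1.81623226e-03] 11.75 [-0.47790416  0.85493483  0.02421186]
```

View pics/c6.png

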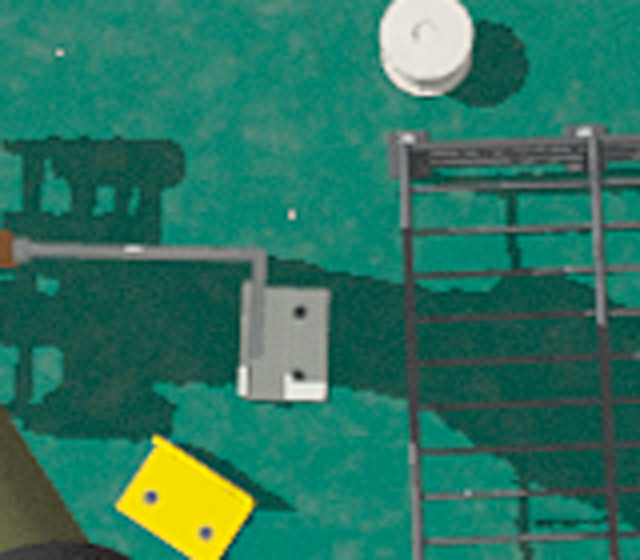

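The bracket is out. Its rear edge is at column 329 against the mouth at about 410, so roughly 5 cm clear. Next I'll back off the flange, lift, shift the rod +x and lay it down.

step_arm --commands '[{"travel": [-0.005, 0, 0], "turn": [0, 0, 0]}, {"travel": [-0.009, 0, 0], "turn": [0, 0, 0]}, {"travel": [-0.009, 0, -0.01], "turn": [0, 0, 0]}, {"travel": [-0.009, 0, -0.03], "turn": [0, 0, 0]}, {"travel": [-0.009, 0, -0.05], "turn": [0, 0, 0]}]'

```text
time: 12.3
position: [0.6078, 0.2618, 0.0729]
tool_rot: [-2.222, -2.22, 0.001]
ft_force: [1.0, -0.3, -1.4]
grip_width: 0.201
grip_force: 55.0
```

step_arm --commands '[{"travel": [0, 0.005, 0], "turn": [0, 0, 0]}, {"travel": [0, 0.035, 0], "turn": [0, 0, 0]}, {"travel": [0, 0.07, 0], "turn": [0, 0, 0]}, {"travel": [0, 0.1, 0], "turn": [0, 0, 0]}, {"travel": [0, 0.1, 0], "turn": [0, 0, 0]}]'

```text
time: 12.8
position: [0.7118, 0.2596, 0.0702]
tool_rot: [2.225, 2.215, 0.001]
ft_force: [0.3, -0.6, -1.0]
grip_width: 0.198
grip_force: 55.0
```

step_arm --commands '[{"travel": [0, 0, 0.02], "turn": [0, 0, 0]}, {"travel": [0, 0, 0.04], "turn": [0, 0, 0]}, {"travel": [0, 0, 0.048], "turn": [0, 0, 0]}, {"travel": [0, 0, 0.051], "turn": [0, 0, 0]}, {"travel": [0, 0, 0.0525], "turn": [0, 0, 0]}]'

```text
time: 13.3
position: [0.7076, 0.2625, 0.0192]
tool_rot: [-2.221, -2.222, 0.0]
ft_force: [-0.0, 0.3, -0.9]
grip_width: 0.205
grip_force: 55.0
```

step_arm --commands '[{"travel": [0, 0, 0.0005], "turn": [0, 0, 0]}, {"travel": [0, 0, 0.0005], "turn": [0, 0, 0]}, {"travel": [0, 0, 0.0005], "turn": [0, 0, 0]}, {"travel": [0, 0, 0.0005], "turn": [0, 0, 0]}, {"travel": [0, 0, 0.0005], "turn": [0, 0, 0]}]' --gripper 0.8

```text
time: 13.8
position: [0.708, 0.2625, 0.0193]
tool_rot: [2.221, 2.221, 0.001]
ft_force: [-0.4, 0.2, 0.5]
grip_width: 0.57
grip_force: 0.0
```

step_arm --commands '[{"travel": [0, 0, 0], "turn": [0, 0, 0]}, {"travel": [0, 0, 0], "turn": [0, 0, 0]}, {"travel": [0, 0, -0.03], "turn": [0, 0, 0]}, {"travel": [0, 0, -0.07], "turn": [0, 0, 0]}, {"travel": [0, 0, -0.11], "turn": [0, 0, 0]}]'

```text
time: 14.3
position: [0.7073, 0.2622, 0.1294]
tool_rot: [-2.221, -2.221, 0.002]
ft_force: [0.7, -0.0, 1.0]
grip_width: 0.794
grip_force: 0.0
```

```bash
python3 - <<'E'
from h import *
for _ in range(4): ctrl.get_image("top")
s=ctrl.get_state();print(s['position'],s['grip_width'],s['time'])
a=ctrl.get_image("top")[:,:,::-1];b=ctrl.get_image("scene")[:,:,::-1]
a=cv2.resize(a[125:275,180:320],(400,430),interpolation=cv2.INTER_CUBIC)
b=cv2.resize(b[180:330,190:330],(400,430),interpolation=cv2.INTER_CUBIC)
cv2.imwrite("pics/c7.png",np.hstack([a,b]))
E
```

```text
[0.70853456 0.26283623 0.13069653] 0.8028047778324685 14.5
```

View pics/c7.png

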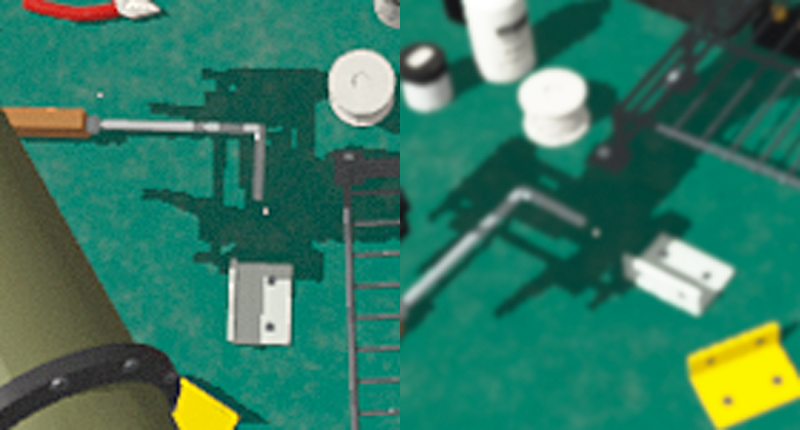

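The rod lies flat with its corner at (262, 128) and tip at (258, 200), well away from the bracket. The bracket is flat on its foot at (228–292, 262–345), clear of the mouth at column 350. The spool hasn't moved and the gripper is clear of everything, so I'll hand the job in.

```bash
python3 -c "
from bench import ctrl
print(ctrl.close_job())"
```

```text
the job is handed in; nothing more can be done
None
```

I drew the bracket out; it lies flat about 5 cm clear of the mouth, the rod is laid down flat beside it outside the guard, the spool stands where it was, and the job is handed in (no verdict was returned).

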